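# Snap the lid home on a biscuit tub with the lid press

### The arm

A 6-joint arm with a two-finger parallel gripper is mounted at the origin on a cart in front of the work surface, level with it; the furniture and walls round the work are solid. World frame = base frame: x ahead of the robot, y to its left, z up, the work surface at z = 0. Lengths are in mm, angles in rad, forces in N, time in s.
With the tool pointing down it reaches from about 275 to 1000 mm from the base axis. Payload 8.4 kg.
Tool frame: the origin (TCP) lies at the very end of the fingers, on their centre line; the grasp point (between the pads) lies 19 mm behind it (r.pinch_z is the distance from the TCP to the grasp point, in mm); z points along the fingers, y is the line along which they close (so a half turn about z gives the same grasp; the last joint's range is limited). The gripper opens to 85 mm and grips with 20 to 120 N. Pads are 22 mm wide; open, the fingers measure 114 mm over their backs; the gripper's body (76 mm by 85 mm) begins 54 mm behind the grasp point. The pads swing forward as they close: fully open they stand 13 mm farther back than shut.
Start: joints at [1.115, 0.353, 1.633, -0, 1.155, -0.002], TCP at [273.989, 561.745, 231.281] pointing down, gripper open.
Joint ranges: [-2.63, 2.63], [-0.92, 2.1], [0.06, 2.66], [-1.3, 4.44], [0, 2.69], [-3.02, 3.02]. Speed limits (rad/s): [2.22, 2.22, 2.79, 3.14, 3.14, 3.14].

### API

Orientations are given as [roll, pitch, yaw] about the fixed x, y, z axes, in that order (R = Rz(yaw) Ry(pitch) Rx(roll)).
In Python, from rig import r gives the robot as it stands.
- The arm moves only by the tool carry_out, never from a script. Its argument "series" is a list of rows, each a list of 7 numbers: the turn, a rotation vector about the tool's x, y, z as a fraction of full scale, then the shift along the tool's x, y, z as a fraction of full scale, then the gripper command: -1 is fully open, 1 is shut, values between are in proportion. A call has 1 to 8 rows; each row is the pose to reach, as a shift and turn from the pose commanded when the call began, along the tool's axes at that moment, turning the shorter way round; what a row does not reach only later rows make up. Full scale, the value 1, is 0.25 m for a shift and pi rad for a turn. A row lasts 1/8 s, in which the tool goes at most 62.5 mm and 10.7 degrees, less where a joint would pass 70% of its speed; a pose out of reach is approached as far as the arm can. A call with a number of a shift or a turn outside -1 to 1 is refused whole. A call with a gripper value outside its range is refused whole. The fingers move at their own pace and stop on an object; "force" is the grip in N (left out, the last holds). Time passes only in rows, so rows that repeat a pose let the fingers close. It gives the time, the measured TCP pose, the force, the opening and the grip force at its end, in the units of the state.
- r.sense(): the state, without advancing time (a new reading comes with each control period).
- r.grab_frame(name): name is "scene" or "top" or "wrist"; returns the picture (400x640x3 uint8, red, green, blue); there is no depth.
- r.get_calibration(name): a dict with "K" (3x3 intrinsics, pixels), "pose" (4x4, takes a point from camera to world coordinates). Camera axes: x right, y up, looking along -z (the intrinsics and any distortion apply to the point x, -y, -z); pixel columns grow to the right and rows downward; lengths in mm; the calibration is good to about 2 mm. A picture is of the moment at which its call begins: read the wrist's pose just before it. get_calibration takes no time and is no camera call; for the wrist camera it gives the pose at the moment of the call.
- r.sign_off(): hands the job in; it is judged then, once.
Trained networks look in the newest picture that a camera, given by its name, has taken for a name from the list of things; names that differ only in an ending like _2 or _b are one class to them, and where a whole thing is asked for, a point or a joint stands for the part that bears it (a point fixed in the world has none). Each returns a list of dicts, best first, with "score" (0 to 1); they miss things now and then, are a little off and sometimes report something else, mostly with a low value. They report only what shows in the picture. A call takes as long as a camera call.
- r.silhouettes(camera, label): "region" (400x640 bool, what is visible of it) and "position" ([row, column] in pixels, amid what is visible of it).
The state is a dict: "clock": time; "qpos": joint angles; "qvel": joint speeds; "joint_efforts": joint torques, N m; "eef_pos": TCP position; "tcp_rot": TCP orientation; "contact_force": force on the tool from outside, world axes, zero at the start; "wrist_torque": the same for the moment, N m; "opening": opening from 0.0 (shut) to 1.0 (fully open); "grasp_force": force on a finger pad.
Only numpy, scipy, OpenCV 4.12 (cv2) and the standard library are available. Lean on these libraries where they do the work, as an engineer would, in place of code of your own. Each camera call takes 0.05 s, during which the arm holds its last target. There are 200 camera calls.

### The job

Close the biscuit tub: lay the green lid loosely on top of it, between the catches, and let go; then take the white lid press by its wooden handle, set it over the lid and push it straight down until all four catches have clicked over the lid's edge. Push firmly but with feeling, never much harder than the click needs (30 N would crack the lid), then stand the press back upright on the worktop. Leave the tub standing where it is and do not disturb the other things.

Things in the scene. Friction and masses are not known exactly. Their poses are not given: they have to be found in the camera images.
- tub: Cream-white round biscuit tub, loose, about 0.9 kg, 116 mm across the mouth, standing open on a black foot ring. Origin: centre of the foot's underside; z up its axis. Four dark green sprung catches stand round it on its own +x, +y, -x and -y sides, 62 to 75 mm from the axis, their tops 100 mm above the origin.
- tub_mouth (a point): Centre of the tub's rim, 70 mm above its origin. The catches' noses point inward above it: their slopes run from 71 mm radius (100 mm above the tub's origin) in to 61.5 mm radius (80 mm above it), and their flat undersides lie 77.5 mm above it. A lid up to about 5 mm off centre slides in between them.
- seal (a joint): Black rubber seal ring in the tub's rim, m: 0 = free, standing 4 mm above the rim; grows to 0.004 as the lid squeezes it flush with the rim (3 N at first, about 19 N when flush).
- foot (a joint): Soft silicone foot ring under the tub, m: grows from about 0 to at most 0.008 as the tub is pressed down; the whole tub sinks by that much (a few mm while the lid is being pressed) and rises again.
- lid: Round dark green lid, loose, 0.12 kg: a flat disc 130 mm across, 6 mm thick, with an upright grip bar across its middle, 62 mm long, 16 mm thick, from 6 to 40 mm above the underside. Starts flat on the worktop, bar up. Origin: centre of its underside; x along the bar, z up. Laid loosely on the tub it rests on the slopes of the catches, origin about 87 mm above the tub's origin.
- lid_bar (a point): Point in the lid's grip bar on the lid's axis, 29 mm above its underside; axes as the lid's. Pushed down squarely it first spreads the catches (9 to 17 N), runs easily, then squeezes the seal (10 to 15 N) until, 1 to 2 mm above the rim, the catches snap in over its edge; beyond that it only gets harder. Stopped short of the click it stays 3 mm or more above the rim, catches spread.
- press: Lid press, the seating tool, loose, about 0.32 kg, 120 mm tall: a white upside-down nylon cup, 108 mm outside and 88 mm inside diameter, 50 mm high, 42 mm deep inside; its rim bears on the flat outer part of the lid, with room inside for the bar. On top an upright square beech handle 32 x 32 mm. Starts standing on the worktop. Origin: centre of the cup's lower rim; x, y square to the handle, z up.
- press_grip (a point): Point on the axis of the press in its beech handle, 95 mm above the cup's lower rim; the handle runs from 54 to 120 mm above that rim. Axes as the press's.
- catch_0 (a joint): Catch on the tub's +x side, rad: 0 = closed, grows as its nose is pushed outward (about 0.06 while the lid's edge passes), springs back to 0 when it has clicked over the lid.
- catch_1 (a joint): Catch on the tub's +y side, rad: 0 = closed, grows as its nose is pushed outward (about 0.06 while the lid's edge passes), springs back to 0 when it has clicked over the lid.
- catch_2 (a joint): Catch on the tub's -x side, rad: 0 = closed, grows as its nose is pushed outward (about 0.06 while the lid's edge passes), springs back to 0 when it has clicked over the lid.
- catch_3 (a joint): Catch on the tub's -y side, rad: 0 = closed, grows as its nose is pushed outward (about 0.06 while the lid's edge passes), springs back to 0 when it has clicked over the lid.
- honey_jar: Bystander: honey jar with a grey lid, 71 mm across, 110 mm tall. Origin at the middle of its underside. Leave it alone.
- jam_jar: Bystander: jam jar with a white lid, 72 mm across, 102 mm tall. Origin at the middle of its underside. Leave it alone.
- mug: Bystander: white mug, 92 mm across, 95 mm tall. Origin at the middle of its underside. Leave it alone.
- pretzel: Bystander: brown pretzel lying flat, 122 x 119 x 45 mm. Origin at the middle of its underside. Leave it alone.
- sugar_shaker: Bystander: glass sugar shaker, 44 mm across, 90 mm tall. Origin at the middle of its underside. Leave it alone.
- scraper: Bystander: steel dough scraper lying flat, 92 x 112 x 19 mm. Origin at the middle of its underside. Leave it alone.

How it is judged (in metres and radians):
On the way, in this order (a step that is already met when the one before it is completed fails the run):
1. the lid lies loose and level on the tub's catches, let go (z of lid_bar in the frame of tub between 0.108 and 0.125 m and angle between the z axis of lid_bar and the z axis of tub, either way round below 0.07 rad and horizontal distance between lid_bar and tub below 0.009 m and contact force between the fingers and lid below 0.05 N), for 0.2 s.
2. the press bears squarely on the lid while it is still up on the catches (contact force between press and lid above 2 N and z of lid_bar in the frame of tub above 0.1065 m and angle between the z axis of press_grip and the z axis of tub, either way round below 0.1 rad and horizontal distance between press_grip and tub below 0.012 m), for 0.04 s.
3. with the press still on it, the lid is home and all four catches have clicked (z of lid_bar in the frame of tub between 0.096 and 0.102 m and angle between the z axis of lid_bar and the z axis of tub, either way round below 0.03 rad and horizontal distance between lid_bar and tub below 0.006 m and value of joint each of catch_0, catch_1, catch_2, catch_3 below 0.03 rad and contact force between press and lid above 1 N), for 0.1 s.
At the end, for the whole second after the job is handed in: the lid is home (not over 3 mm above the rim, square within 0.03 rad and centred within 6 mm) with all four catches closed over it, the tub upright, and the press stands upright on the worktop (z of lid_bar in the frame of tub between 0.096 and 0.102 m and angle between the z axis of lid_bar and the z axis of tub, either way round below 0.03 rad and horizontal distance between lid_bar and tub below 0.006 m and value of joint each of catch_0, catch_1, catch_2, catch_3 below 0.03 rad and height (world z) of press_grip between 0.09 and 0.1 m and angle between press_grip's own z axis and vertical below 0.06 rad and angle between tub's own z axis and vertical below 0.03 rad); the robot touches nothing.
It fails at once if the press bears on the lid with over 30 N (contact force between press and lid above 30 N).
It fails at once if the tub is shifted by over 30 mm (distance of tub from where it was at the start of the episode above 0.03 m).
It fails at once if the tub is tipped by over 0.12 rad (angle between tub's own z axis and vertical above 0.12 rad).
It fails at once if a bystander is moved by over 30 mm (distance of any of honey_jar, jam_jar, mug, pretzel, sugar_shaker, scraper from where it was at the start of the episode above 0.03 m).
It also fails if it takes over 64 s, if anything falls off the work surface, if the arm or the gripper's body presses on something with over 40 N, if the wrist force passes 120 N, or if a joint passes its speed limit or range.

## Working session

There is one attempt and no reset: what is moved stays moved. The work goes in short steps, Python scripts to look and compute and a tool call to move; the robot and the scene stay as the last step left them, time stands still between calls to the robot, and variables do not carry over. Pictures are saved under pics/ and viewed, at most 10 in all, crops included, and the job is handed in when it is done.

Besides the shell and the picture viewer there is one more tool, called after ">>>" as a command line: name --pt "numbers of a row" for each row, then --argument value for the rest. carry_out: Moves the arm, as the interface text tells. Its arguments: {"type":"object","properties":{"series":{"type":"array"},"force":{"type":"number"}},"required":["series"]}

```bash
ls; mkdir -p pics
cat > h.py <<'E'
import numpy as np, cv2
from rig import r
def shot(cam,fn=None):
    im=r.grab_frame(cam)
    if fn: cv2.imwrite('pics/'+fn,im[:,:,::-1])
    return im
def pix2z(c,rc,z):
    K=np.array(c['K']);P=np.array(c['pose'])
    d=np.linalg.inv(K)@np.array([rc[1],rc[0],1.]);d=np.array([d[0],-d[1],-d[2]])
    d=P[:3,:3]@d;o=P[:3,3];return o+d*(z-o[2])/d[2]
def w2pix(c,p):
    P=np.linalg.inv(np.array(c['pose']));q=P[:3,:3]@np.array(p,float)+P[:3,3]
    u=np.array(c['K'])@np.array([q[0],-q[1],-q[2]]);return u[1]/u[2],u[0]/u[2]
E
python3 - <<'E'
from h import *
print(r.sense())
for cam in ['top','scene']:
    shot(cam,cam+'0.png');c=r.get_calibration(cam);print(cam,c)
    for n,z in [('tub',70),('lid',6),('press',50),('honey_jar',110),('jam_jar',102),('mug',95),('pretzel',20),('sugar_shaker',90),('scraper',10)]:
        for d in r.silhouettes(cam,n)[:2]: 
            rg=d['region'];print(n,round(d['score'],2),np.round(d['position']),rg.sum(),np.round(pix2z(c,d['position'],z)))
E
```

```text
pics
{'clock': 0.0, 'qpos': array([ 1.11463416e+00,  3.53636952e-01,  1.63415748e+00,  4.91024979e-06,
        1.15519091e+00, -2.40431200e-03]), 'qvel': array([-0.00089538, -0.00074372,  0.00166312,  0.00031142,  0.00016048,
       -0.00032745]), 'joint_efforts': array([ 1.76397873e-03, -6.05248332e+01, -3.42054641e+01,  2.08237020e-04,
        9.66766354e-03,  5.07948755e-05]), 'eef_pos': array([273.75320583, 561.31681352, 230.55868362]), 'tcp_rot': array([-3.14019998e+00, -7.83793206e-06,  2.68783280e+00]), 'contact_force': array([ 0.88483089,  0.74225794, -0.34921729]), 'wrist_torque': array([ 0.03525188,  0.02335328, -0.02814907]), 'grasp_force': 0.0, 'opening': 1.000074606415726}
top {'K': array([[450.88326644,   0.        , 322.1451585 ],
       [  0.        , 450.88326644, 194.28936008],
       [  0.        ,   0.        ,   1.        ]]), 'pose': array([[-1.74049991e-02,  9.01083683e-01, -4.33295813e-01,
        -1.82452661e+02],
       [-9.99779263e-01, -2.07853140e-02, -3.06522734e-03,
         1.92406326e+01],
       [-1.17682159e-02,  4.33146818e-01,  9.01246549e-01,
   
[... 1071 characters left out ...]
  0.00000000e+00,  0.00000000e+00,
         1.00000000e+00]])}
tub 0.8 [156. 338.] 788 [ 498. -240.   70.]
lid 0.9 [248. 307.] 836 [541. 241.   6.]
lid 0.74 [219. 277.] 558 [681. 106.   6.]
press 0.77 [204. 332.] 747 [483.  44.  50.]
press 0.32 [257. 259.] 400 [683. 349.  50.]
honey_jar 0.94 [258. 260.] 412 [656. 409. 110.]
jam_jar 0.9 [240. 265.] 512 [663. 320. 102.]
jam_jar 0.54 [150. 334.] 47 [ 515. -239.  102.]
mug 0.87 [292. 300.] 1065 [511. 515.  95.]
pretzel 0.91 [221. 275.] 552 [680. 131.  20.]
pretzel 0.44 [151. 342.] 89 [ 493. -356.   20.]
sugar_shaker 0.52 [199. 284.] 212 [650.  88.  90.]
scraper 0.51 [158. 338.] 889 [ 506. -320.   10.]
scraper 0.5 [204. 329.] 766 [502.  -6.  10.]
```

Run:
```python
import cv2
a=cv2.imread('pics/top0.png')[120:280,170:470]
cv2.imwrite('pics/top0c.png',cv2.resize(a,(800,427),interpolation=3))
a=cv2.imread('pics/scene0.png')[110:340,200:440]
cv2.imwrite('pics/scene0c.png',cv2.resize(a,(624,598),interpolation=3))
```

```text
(no output)
```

View pics/top0c.png

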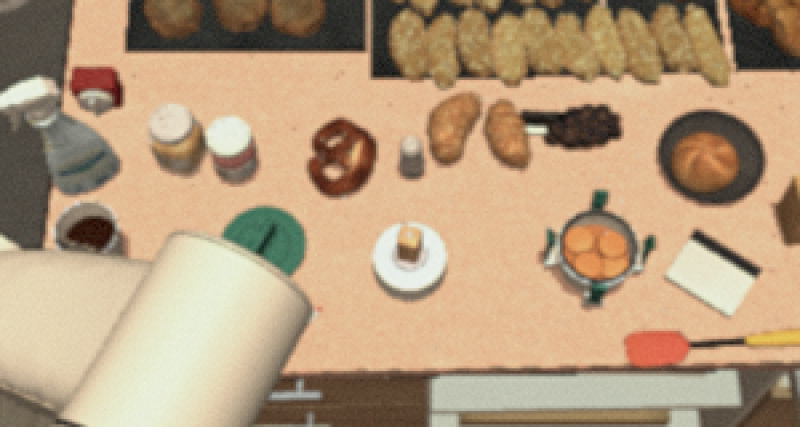

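View pics/scene0c.png

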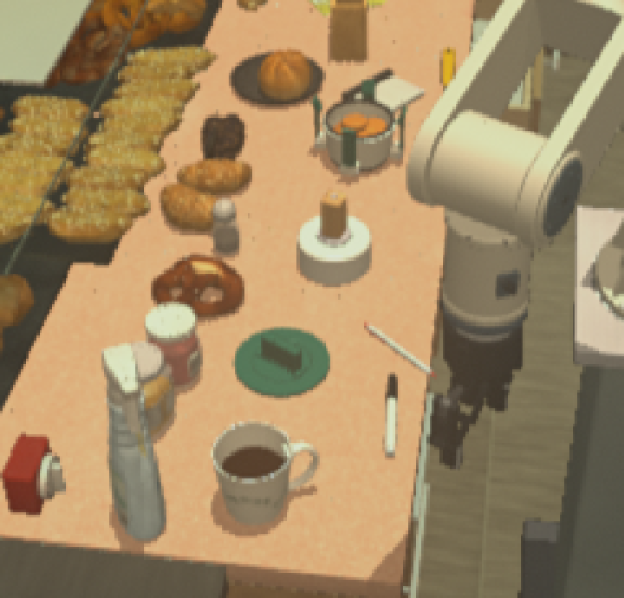

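The top view shows the lid at about (272,205), partly hidden by the arm, the press at (323,215) and the tub at (395,212). The scene view shows the lid at (308,248), with its bar from about (301,241) to (315,248). All of these match the network's detections.

```bash
cat >> h.py <<'E'
from scipy.spatial.transform import Rotation as Ro
def row(p,yaw,p0=None,R0=None):
    s=r.sense()
    p0=s['eef_pos'] if p0 is None else p0
    R0=Ro.from_euler('xyz',s['tcp_rot']) if R0 is None else R0
    R=Ro.from_euler('xyz',[np.pi,0,yaw])
    rv=(R0.inv()*R).as_rotvec(); 
    return np.round(np.r_[rv/np.pi,R0.inv().apply(np.array(p)-p0)/250],4)
E
python3 - <<'E'
from h import *
c=r.get_calibration('scene')
for a,b in [((262,338),(300,358))]:
    A=pix2z(c,(110+a[1]/2.6,200+a[0]/2.6),40);B=pix2z(c,(110+b[1]/2.6,200+b[0]/2.6),40);print(A,B,np.arctan2(*(B-A)[1::-1]))
s=r.sense();w=np.array(r.get_calibration('wrist')['pose']);print(r.get_calibration('wrist')['K'])
R=Ro.from_euler('xyz',s['tcp_rot']);print(R.as_matrix().round(3));print(R.inv().apply(w[:3,3]-s['eef_pos']));print((R.as_matrix().T@w[:3,:3]).round(3))
print(r.pinch_z)
for z in (300,):
  for yaw in (2.69-np.pi/2, 2.69, 2.0,): print(yaw,row([520,235,z],yaw))
E
```

```text
[562.81565142 239.35358746  40.        ] [506.86473404 269.59869511  40.        ] 2.6460220515078055
[[332.84303012   0.         327.38173674]
 [  0.         332.84303012 199.08996172]
 [  0.           0.           1.        ]]
[[-0.899  0.438 -0.   ]
 [ 0.438  0.899 -0.   ]
 [ 0.    -0.    -1.   ]]
[  69.62343886   -0.35620998 -143.56005096]
[[-0.     0.962  0.273]
 [ 1.     0.     0.   ]
 [ 0.     0.273 -0.962]]
18.700000000000003
1.1192036732051034 [-0.      0.      0.4993 -1.4575 -0.7432 -0.2749]
2.69 [-0.0000e+00 -0.0000e+00 -7.0000e-04 -1.4575e+00 -7.4320e-01 -2.7490e-01]
2.0 [-0.     -0.      0.2189 -1.4575 -0.7432 -0.2749]
```

>>> carry_out --pt "0 0 0 -0.755 -0.335 0 -1" --pt "0 0 0 -0.755 -0.335 0 -1" --pt "0 0 0 -0.755 -0.335 0 -1" --pt "0 0 0 -0.755 -0.335 0 -1"

```text
clock: 1.5
eef_pos: [408.7, 401.3, 231.4]
tcp_rot: [-3.141, 0.0, 2.685]
contact_force: [0.3, 0.0, 0.7]
opening: 1.003
grasp_force: 0.0
```

>>> carry_out --pt "0 0 0 -0.755 -0.335 0 -1" --pt "0 0 0 -0.755 -0.335 0 -1" --pt "0 0 0 -0.755 -0.335 0 -1" --pt "0 0 0 -0.755 -0.335 0 -1" --pt "0 0 0 -0.755 -0.335 0 -1" --pt "0 0 0 -0.755 -0.335 0 -1"

```text
clock: 2.25
eef_pos: [539.0, 246.9, 231.2]
tcp_rot: [3.142, -0.001, 2.689]
contact_force: [-0.8, -0.2, 0.5]
opening: 1.002
grasp_force: 0.0
```

Run:
```python
from h import *
s=r.sense();print(s['clock'],s['eef_pos'],s['tcp_rot'],s['contact_force'])
c=r.get_calibration('wrist');im=shot('wrist','w1.png')
for d in r.silhouettes('wrist','lid')[:2]:
    print(d['score'],d['position'],d['region'].sum(),pix2z(c,d['position'],6))
    m=d['region'].astype(np.uint8);cs=max(cv2.findContours(m,0,2)[0],key=len)
    P=np.array([pix2z(c,(q[0][1],q[0][0]),6)[:2] for q in cs],np.float32);print(cv2.minEnclosingCircle(P),P.min(0),P.max(0))
```

```text
2.25 [538.97459023 246.91989355 231.17281991] [ 3.14152656e+00 -7.75460473e-04  2.68860056e+00] [-0.84017921 -0.22895517  0.50979337]
0.97 [166.3, 323.4] 10357 [533.66754009 243.99157285   6.        ]
((536.0582885742188, 240.9404296875), 65.34221649169922) [471.15848 176.29562] [600.23474 305.94208]
```

View pics/w1.png

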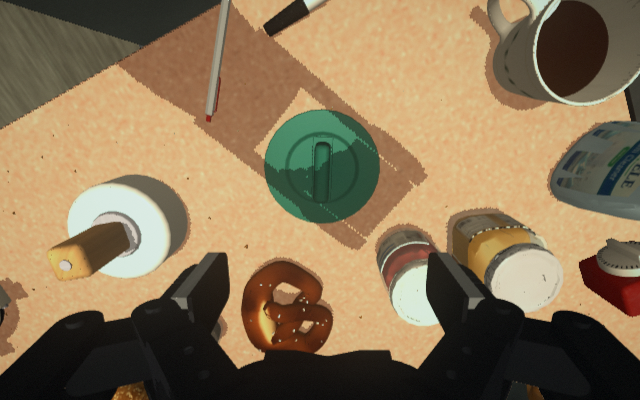

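The wrist view shows the lid centred at (322,166) with its bar along the tool's x. Its fitted radius of 65.3 mm matches the known size. The press is at about (120,230).

>>> carry_out --pt "0 0 0 0 -0.0265 0.25 -0.2" --pt "0 0 0 0 -0.0265 0.5 -0.2" --pt "0 0 0 0 -0.0265 0.7 -0.2" --pt "0 0 0 0 -0.0265 0.8 -0.2" --pt "0 0 0 0 -0.0265 0.872 -0.2" --pt "0 0 0 0 -0.0265 0.872 -0.2" --pt "0 0 0 0 -0.0265 0.872 1" --pt "0 0 0 0 -0.0265 0.872 1" --force 40

```text
clock: 3.35
eef_pos: [537.8, 240.2, 14.6]
tcp_rot: [3.14, 0.001, 2.688]
contact_force: [-1.5, -0.1, 26.0]
opening: 0.184
grasp_force: 33.9
```

>>> carry_out --pt "0 0 0 0 0 0 1" --pt "0 0 0 0 0 0 1" --pt "0 0 0 0 0 0 1"

```text
clock: 3.72
eef_pos: [537.9, 240.2, 14.7]
tcp_rot: [3.14, 0.001, 2.688]
contact_force: [0.2, 1.1, 5.5]
opening: 0.18
grasp_force: 41.6
```

The lid is gripped. Held in the hand it would block the wrist camera, so I'll release it here, go and look at the tub and press, then come back.

>>> carry_out --pt "0 0 0 0 0 0 -0.2" --pt "0 0 0 0 0 0 -0.2" --pt "0 0 0 0 0 -0.15 -0.2" --pt "0 0 0 0 0 -0.4 -0.2" --pt "0 0 0 0 0 -0.65 -0.2" --pt "0 0 0 0 0 -0.88 -0.2" --pt "0 0 0 0 0 -0.88 -0.2"

```text
clock: 4.6
eef_pos: [539.5, 240.8, 238.5]
tcp_rot: [3.135, 0.006, 2.688]
contact_force: [0.2, -0.2, -0.5]
opening: 0.601
grasp_force: 0.0
```

>>> carry_out --pt "0 0 0 -0.34 -0.915 0 -0.2" --pt "0 0 0 -0.34 -0.915 0 -0.2" --pt "0 0 0 -0.34 -0.915 0 -0.2" --pt "0 0 0 -0.34 -0.915 0 -0.2" --pt "0 0 0 -0.34 -0.915 0 -0.2" --pt "0 0 0 -0.34 -0.915 0 -0.2"

```text
clock: 5.35
eef_pos: [512.6, -3.1, 232.4]
tcp_rot: [-3.141, -0.001, 2.687]
contact_force: [-0.4, 0.4, 0.3]
opening: 0.599
grasp_force: 0.0
```

```bash
cat >> h.py <<'E'
def look(n,z,fn=None):
    c=r.get_calibration('wrist');im=shot('wrist',fn);s=r.sense();print(s['clock'],s['eef_pos'],s['tcp_rot'])
    for d in r.silhouettes('wrist',n)[:2]:
        m=d['region'].astype(np.uint8);cs=max(cv2.findContours(m,0,2)[0],key=len)
        P=np.array([pix2z(c,(q[0][1],q[0][0]),z)[:2] for q in cs],np.float32)
        print(n,round(d['score'],2),np.round(d['position']),pix2z(c,d['position'],z).round(1),m.sum(),cv2.minEnclosingCircle(P),P.min(0),P.max(0))
    return im,c
E
python3 - <<'E'
from h import *
look('press',50,'w2.png')
E
```

```text
5.4 [512.81335442  -2.47706606 232.59033933] [-3.14144612e+00 -1.11200315e-03  2.68792329e+00]
press 0.56 [148. 341.] [491.8  21.   50. ] 9149 ((495.5790710449219, 22.824562072753906), 53.36848831176758) [442.2914   -30.081827] [548.45154  74.42675]
press 0.4 [256. 110.] [ 486.9 -250.1   50. ] 13896 ((494.8885498046875, -268.4201354980469), 114.92865753173828) [ 413.92596 -383.04773] [ 552.65405 -153.79253]
```

View pics/w2.png

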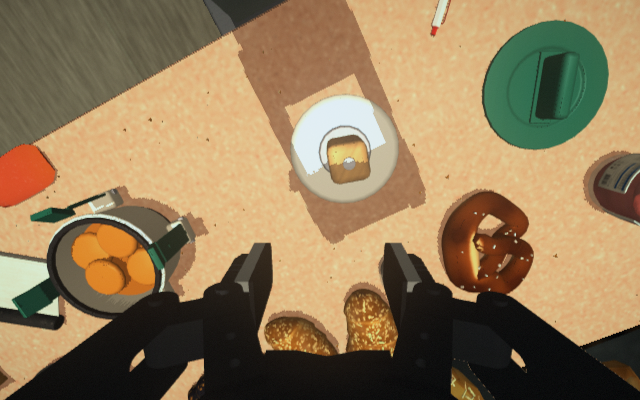

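The press is at (345,148), with a fitted radius of 53.4 mm against 54 mm, which puts it at (495.6, 22.8). The handle is nearly aligned with the tool axes. Now on to the tub.

>>> carry_out --pt "0 0 0 -0.34 -0.915 0 -0.2" --pt "0 0 0 -0.34 -0.915 0 -0.2" --pt "0 0 0 -0.34 -0.915 0 -0.2" --pt "0 0 0 -0.34 -0.915 0 -0.2" --pt "0 0 0 -0.34 -0.915 0 -0.2" --pt "0 0 0 -0.34 -0.915 0 -0.2"

```text
clock: 6.2
eef_pos: [489.5, -244.8, 232.9]
tcp_rot: [3.141, -0.001, 2.688]
contact_force: [-0.9, -0.0, 0.2]
opening: 0.599
grasp_force: 0.0
```

Run:
```python
from h import *
im,c=look('tub',70,'w3.png'); look('catch_0',100)
```

```text
6.25 [ 489.4822906  -244.40056501  232.93778815] [ 3.14116042e+00 -8.71491984e-04  2.68931870e+00]
tub 0.66 [182. 331.] [ 490.9 -242.4   70. ] 15045 ((501.7618713378906, -248.59799194335938), 84.61016845703125) [ 417.86032 -333.20224] [ 586.1423  -163.99373]
6.35 [ 489.56436752 -244.31612288  233.16882528] [ 3.14135529e+00 -3.73645903e-04  2.69003422e+00]
catch_0 0.93 [254. 353.] [ 553.9 -250.1  100. ] 691 ((554.653564453125, -250.15380859375), 18.162973403930664) [ 540.10693 -263.07684] [ 570.28674 -236.81187]
catch_0 0.92 [119. 301.] [ 427.6 -238.1  100. ] 461 ((426.3084411621094, -238.57907104492188), 12.246259689331055) [ 419.21338 -249.91345] [ 433.9969  -226.35123]
```

View pics/w3.png

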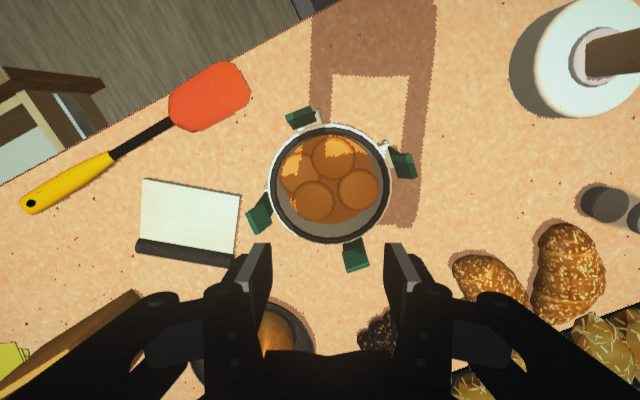

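The tub's rim is centred at about (330,184), with catches at (301,118), (402,165), (260,213) and (355,254). I'll refine the centre from the seal ring.

Run:
```python
from h import *
c=r.get_calibration('wrist');im=shot('wrist')
for d in r.silhouettes('wrist','catch_1'): print(round(d['score'],2),d['position'],pix2z(c,d['position'],96)[:2].round(1))
g=cv2.cvtColor(im,cv2.COLOR_RGB2HSV)
# ring fit: on plane z=72, radial profile of brightness for candidate centres
from scipy.optimize import minimize
v=cv2.GaussianBlur(im.max(2).astype(np.float32),(3,3),0)
def prof(cx,cy,R,z):
    a=np.linspace(0,2*np.pi,120,endpoint=False)
    p=np.array([w2pix(c,(cx+R*np.cos(t),cy+R*np.sin(t),z)) for t in a],np.float32)
    return cv2.remap(v,p[:,1].reshape(-1,1),p[:,0].reshape(-1,1),1).mean()
for z in (70,74):
  best=[]
  for R in (50,52,54,56):
    o=minimize(lambda q:prof(q[0],q[1],R,z),[490.5,-244],method='Nelder-Mead',options=dict(initial_simplex=[[490,-244],[494,-244],[490,-240]],maxiter=40));best.append((round(float(o.fun),1),R,o.x.round(1)))
  print(z,min(best,key=lambda b:b[0]),best)
```

```text
0.83 [217.7, 262.2] [ 488.4 -309. ]
0.78 [253.0, 350.6] [ 553.9 -252.5]
0.76 [165.4, 403.5] [ 499.8 -177.8]
0.65 [116.8, 302.4] [ 426.3 -237. ]
70 (61.3, 52, array([ 495.3, -245.9])) [(92.6, 50, array([ 493.3, -247.7])), (61.3, 52, array([ 495.3, -245.9])), (65.2, 54, array([ 494.8, -245.3])), (94.2, 56, array([ 495.7, -246.1]))]
74 (61.5, 52, array([ 494.6, -245.2])) [(82.7, 50, array([ 494.4, -245.5])), (61.5, 52, array([ 494.6, -245.2])), (66.2, 54, array([ 494.4, -245.7])), (128.0, 56, array([ 497. , -250.4]))]
```

>>> carry_out --pt "0 0 0 0.34 0.915 0 -0.2" --pt "0 0 0 0.34 0.915 0 -0.2" --pt "0 0 0 0.34 0.915 0 -0.2" --pt "0 0 0 0.34 0.915 0 -0.2"

```text
clock: 7.0
eef_pos: [513.0, -0.6, 233.6]
tcp_rot: [3.141, 0.001, 2.689]
contact_force: [1.3, -0.2, -0.3]
opening: 0.603
grasp_force: 0.0
```

>>> carry_out --pt "0 0 0 0.34 0.915 0 -0.2" --pt "0 0 0 0.34 0.915 0 -0.2" --pt "0 0 0 0.34 0.915 0 -0.2" --pt "0 0 0 0.34 0.915 0 -0.2" --pt "0 0 0 0.34 0.915 0 -0.2" --pt "0 0 0 0.34 0.915 0 -0.2"

```text
clock: 7.75
eef_pos: [536.4, 239.9, 233.1]
tcp_rot: [-3.141, -0.0, 2.689]
contact_force: [-0.2, 0.3, -0.4]
opening: 0.6
grasp_force: 0.0
```

>>> carry_out --pt "0 0 0 0 0 0.25 -0.2" --pt "0 0 0 0 0 0.5 -0.2" --pt "0 0 0 0 0 0.7 -0.2" --pt "0 0 0 0 0 0.8 -0.2" --pt "0 0 0 0 0 0.875 -0.2" --pt "0 0 0 0 0 0.875 -0.2" --pt "0 0 0 0 0 0.875 1" --pt "0 0 0 0 0 0.875 1"

```text
clock: 8.75
eef_pos: [537.9, 240.1, 15.9]
tcp_rot: [3.14, 0.001, 2.688]
contact_force: [0.2, 2.8, 22.3]
opening: 0.181
grasp_force: 18.1
```

>>> carry_out --pt "0 0 0 0 0 0 1" --pt "0 0 0 0 0 0 1" --pt "0 0 0 0 0 0 1"

```text
clock: 9.12
eef_pos: [538.0, 240.2, 16.0]
tcp_rot: [3.14, 0.002, 2.688]
contact_force: [-0.6, -1.6, 6.7]
opening: 0.178
grasp_force: 40.6
```

>>> carry_out --pt "0 0 0 0 0 -0.05 1" --pt "0 0 0 0 0 -0.25 1" --pt "0 0 0 0 0 -0.5 1" --pt "0 0 0 0 0 -0.7 1" --pt "0 0 0 0 0 -0.8 1" --pt "0 0 0 0 0 -0.8 1"

```text
clock: 9.88
eef_pos: [538.0, 240.3, 217.4]
tcp_rot: [3.138, 0.003, 2.688]
contact_force: [0.5, 0.7, -1.6]
opening: 0.181
grasp_force: 39.5
```

>>> carry_out --pt "0 0 0 -0.15 -0.39 0 1" --pt "0 0 0 -0.35 -0.911 0 1" --pt "0 0 0 -0.35 -0.911 0 1" --pt "0 0 0 -0.35 -0.911 0 1" --pt "0 0 0 -0.35 -0.911 0 1"

```text
clock: 10.5
eef_pos: [514.2, -6.6, 213.2]
tcp_rot: [-3.14, -0.002, 2.683]
contact_force: [-0.5, 1.6, -0.6]
opening: 0.174
grasp_force: 39.8
```

>>> carry_out --pt "0 0 0 -0.15 -0.39 0 1" --pt "0 0 0 -0.28 -0.73 0 1" --pt "0 0 0 -0.35 -0.911 0 1" --pt "0 0 0 -0.35 -0.911 0 1" --pt "0 0 0 -0.35 -0.911 0 1" --pt "0 0 0 -0.35 -0.911 0 1" --pt "0 0 0 -0.35 -0.911 0 1"

```text
clock: 11.38
eef_pos: [494.6, -244.7, 214.1]
tcp_rot: [3.141, -0.001, 2.689]
contact_force: [0.8, 0.3, -1.6]
opening: 0.18
grasp_force: 40.0
```

Run:
```python
from h import *
im,c=look('lid',216-10,'w4.png')
print(r.sense()['contact_force'],row([495.9,-245.9,108],2.688))
```

```text
11.425 [ 494.72835054 -244.78836114  214.24990351] [ 3.14131656e+00 -7.08425983e-04  2.68965493e+00]
lid 0.94 [210. 328.] [ 475.6 -235.3  206. ] 38982 ((491.1336364746094, -243.46542358398438), 64.19983673095703) [ 427.0515  -306.51447] [ 552.8537  -179.58505]
[ 1.17375377 -0.66435308 -1.40559286] [ 0.000e+00 -1.000e-04  5.000e-04 -5.800e-03 -1.500e-03  4.256e-01]
```

View pics/w4.png

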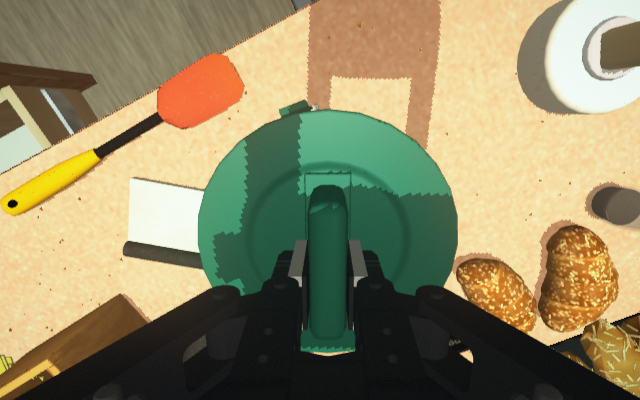

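The lid is held level. Its fitted centre is about 2.5–3.5 mm toward tool +x of the TCP, as expected. Going down.

>>> carry_out --pt "0 0 0 -0.008 -0.002 0.15 1" --pt "0 0 0 -0.008 -0.002 0.3 1" --pt "0 0 0 -0.008 -0.002 0.37 1" --pt "0 0 0 -0.008 -0.002 0.42 1" --pt "0 0 0 -0.008 -0.002 0.42 1"

```text
clock: 12.1
eef_pos: [496.2, -247.5, 109.4]
tcp_rot: [3.142, -0.0, 2.688]
contact_force: [0.2, 0.3, -1.5]
opening: 0.179
grasp_force: 40.0
```

>>> carry_out --pt "0 0 0 0 0 0.008 1" --pt "0 0 0 0 0 0.012 1" --pt "0 0 0 0 0 0.016 1"

```text
clock: 12.48
eef_pos: [496.4, -247.9, 106.0]
tcp_rot: [-3.142, 0.001, 2.688]
contact_force: [-0.6, -0.4, -1.0]
opening: 0.182
grasp_force: 40.0
```

>>> carry_out --pt "0 0 0 0.003 0.006 0 1" --pt "0 0 0 0.003 0.006 0.005 1" --pt "0 0 0 0.003 0.006 0.01 1" --pt "0 0 0 0.003 0.006 0.01 1"

```text
clock: 12.98
eef_pos: [496.5, -246.2, 103.2]
tcp_rot: [3.142, 0.001, 2.688]
contact_force: [1.5, -1.0, 0.8]
opening: 0.178
grasp_force: 40.3
```

It has just touched down, with about 2 N. Releasing.

>>> carry_out --pt "0 0 0 0 0 0 0.2" --pt "0 0 0 0 0 0 0.2" --pt "0 0 0 0 0 0 0.2" --pt "0 0 0 0 0 -0.1 0.2" --pt "0 0 0 0 0 -0.3 0.2" --pt "0 0 0 0 0 -0.52 0" --pt "0 0 0 0 0 -0.52 0"

```text
clock: 13.85
eef_pos: [498.5, -247.2, 237.6]
tcp_rot: [-3.142, 0.008, 2.688]
contact_force: [0.3, -0.3, -0.9]
opening: 0.502
grasp_force: 0.0
```

Run:
```python
from h import *
im,c=look('lid',93,'w5.png'); look('tub',70)
```

```text
13.9 [ 497.08417146 -246.52423917  234.96930352] [-3.14154373  0.00405508  2.68771232]
lid 0.82 [175. 329.] [ 490.5 -242.7   93. ] 16246 ((494.7364501953125, -245.17898559570312), 64.81747436523438) [ 430.0229 -309.3759] [ 559.3747  -181.11226]
14.0 [ 495.50089632 -245.72699182  232.22639189] [-3.14156674e+00 -1.15736035e-03  2.68780711e+00]
tub 0.91 [116. 292.] [ 428.7 -248.5   70. ] 1654 ((424.73895263671875, -237.80606079101562), 16.172836303710938) [ 417.4459  -253.07613] [ 434.52106 -222.36258]
tub 0.58 [ 55. 576.] [489.9  -7.3  70. ] 12646 ((490.78997802734375, -6.716318607330322), 59.49095153808594) [440.59326 -64.77649] [540.8113    49.423508]
```

View pics/w5.png

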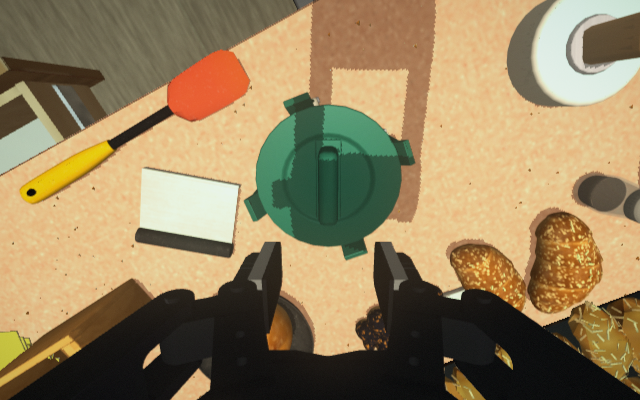

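The lid lies level on the catches, with its centre at (329,176). At the expected height the fit gives (494.7, -245.2) and a radius of 64.8 mm. Going to the press.

>>> carry_out --pt "0 0 0 0.47 0.966 0 -0.4" --pt "0 0 0 0.47 0.966 0 -0.4" --pt "0 0 0 0.47 0.966 0 -0.4" --pt "0 0 0 0.47 0.966 0 -0.4" --pt "0 0 0 0.47 0.966 0 -0.4" --pt "0 0 0 0.47 0.966 0 -0.4" --pt "0 0 0 0.47 0.966 0 -0.4"

```text
clock: 14.92
eef_pos: [496.2, 21.5, 232.4]
tcp_rot: [-3.141, -0.001, 2.687]
contact_force: [0.1, -1.1, -0.5]
opening: 0.7
grasp_force: 0.0
```

Run:
```python
from h import *
im,c=look('press',50,None)
y,x=map(int,w2pix(c,(495.6,22.8,110)));print(y,x)
a=im[max(0,y-75):y+75,x-100:x+100,::-1];print(max(0,y-75),x-100)
cv2.imwrite('pics/w6.png',cv2.resize(a,None,fx=4,fy=4,interpolation=3))
```

```text
14.975 [496.30090718  21.28276038 232.59774024] [-3.14088652e+00 -4.85946427e-04  2.68654295e+00]
press 0.61 [175. 327.] [493.8  21.3  50. ] 8775 ((495.0361022949219, 23.686311721801758), 53.92138671875) [442.15717  -30.022873] [548.73      74.931885]
191 329
116 229
```

View pics/w6.png

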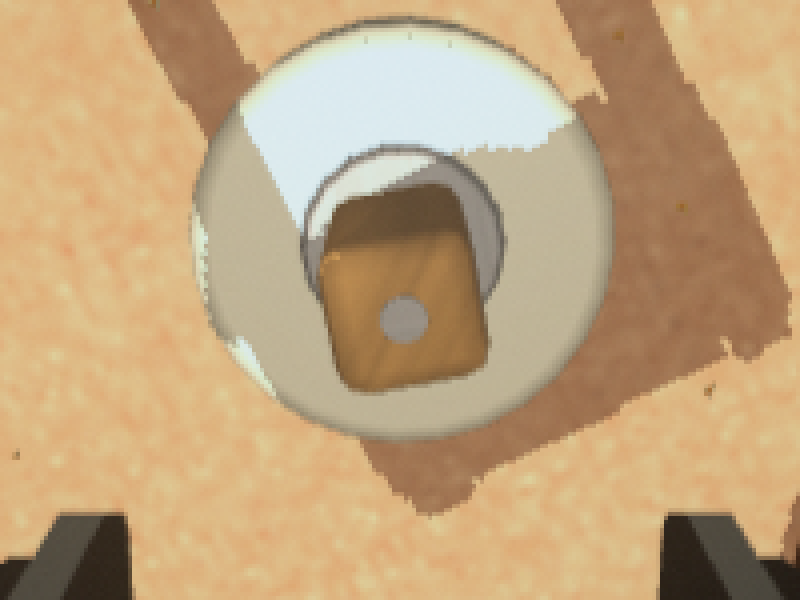

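The handle's top centre dot is at crop (404,320), which is pixel (330,196). The handle is turned about 0.18 rad from the tool axes.

Run:
```python
from h import *
c=r.get_calibration('wrist');print(pix2z(c,(196,330),120))
for p in [(320,255),(463,235),(488,372),(350,392)]: print(pix2z(c,(116+p[1]/4,229+p[0]/4),120))
P=np.float32([pix2z(c,(116+p[1]/4,229+p[0]/4),120)[:2] for p in [(322,270),(347,385),(365,390),(475,370)]])
print([np.arctan2(*(P[j]-P[i])[::-1]) for i,j in((1,0),(2,3))])
print(row([495.3,23.5,77],2.688))
```

```text
[497.34070867  22.44995743 120.        ]
[478.14878104  13.41180542 120.        ]
[486.9043881   40.39958454 120.        ]
[514.56793456  32.90460961 120.        ]
[506.12185475   5.99823412 120.        ]
[np.float32(2.880782), np.float32(1.304256)]
[-2.000e-04 -1.000e-04 -6.000e-04  7.400e-03  6.600e-03  6.229e-01]
```

>>> carry_out --pt "0 0 -0.06 0.003 0.006 0 -0.4" --pt "0 0 -0.06 0.003 0.006 0.2 -0.4" --pt "0 0 -0.06 0.003 0.006 0.4 -0.4" --pt "0 0 -0.06 0.003 0.006 0.55 -0.4" --pt "0 0 -0.06 0.003 0.006 0.62 -0.4" --pt "0 0 -0.06 0.003 0.006 0.62 -0.4" --pt "0 0 -0.06 0.003 0.006 0.62 1" --pt "0 0 -0.06 0.003 0.006 0.62 1" --force 100

```text
clock: 16.02
eef_pos: [497.2, 23.9, 79.2]
tcp_rot: [3.141, 0.002, 2.876]
contact_force: [-0.8, -1.8, 2.0]
opening: 0.364
grasp_force: 98.5
```

>>> carry_out --pt "0 0 0 0 0 0 1" --pt "0 0 0 0 0 0 1" --pt "0 0 0 0 0 0 1"

```text
clock: 16.4
eef_pos: [497.2, 23.9, 79.1]
tcp_rot: [3.141, 0.002, 2.877]
contact_force: [-0.8, -4.3, 7.6]
opening: 0.365
grasp_force: 98.8
```

>>> carry_out --pt "0 0 0 0 0 -0.05 1" --pt "0 0 0 0 0 -0.2 1" --pt "0 0 0 0 0 -0.4 1" --pt "0 0 0 0 0 -0.55 1" --pt "0 0 0 0 0 -0.6 1" --pt "0 0 0 0 0 -0.6 1"

```text
clock: 17.15
eef_pos: [496.3, 24.3, 228.2]
tcp_rot: [3.141, 0.001, 2.876]
contact_force: [-0.4, -0.8, -3.1]
opening: 0.367
grasp_force: 99.8
```

>>> carry_out --pt "0 0 0 -0.05 -0.2 0 1" --pt "0 0 0 -0.1 -0.4 0 1" --pt "0 0 0 -0.1375 -0.52 0 1"

```text
clock: 17.52
eef_pos: [494.0, -111.8, 225.8]
tcp_rot: [-3.141, -0.004, 2.875]
contact_force: [0.6, 0.2, -2.6]
opening: 0.365
grasp_force: 100.8
```

>>> carry_out --pt "0 0 0 -0.05 -0.2 0 1" --pt "0 0 0 -0.1 -0.38 0 1" --pt "0 0 0 -0.13 -0.49 0 1" --pt "0 0 0 -0.1375 -0.52 0 1" --pt "0 0 0 -0.1375 -0.52 0 1" --pt "0 0 0 -0.1375 -0.52 0 1"

```text
clock: 18.27
eef_pos: [494.3, -243.5, 227.4]
tcp_rot: [3.141, -0.001, 2.877]
contact_force: [-0.7, -0.1, -2.0]
opening: 0.362
grasp_force: 100.8
```

Run:
```python
from h import *
look('press',80+149.6-0-50+50-79.1+50-50,'w7.png'); look('lid',93)
s=r.sense();print(s['contact_force'],s['wrist_torque'],row([495.5,-245,180],2.877))
```

```text
18.325 [ 494.43423147 -243.54639959  227.69055531] [ 3.14119441e+00 -7.18376128e-04  2.87730920e+00]
press 0.9 [221. 323.] [ 501.7 -248.8  150.5] 26423 ((521.2301635742188, -251.02517700195312), 82.17074584960938) [ 440.13803 -315.62552] [ 603.397 -181.569]
18.425 [ 494.60605445 -243.77413382  228.00701532] [ 3.14147574e+00 -1.24566043e-04  2.87747667e+00]
lid 0.63 [109. 320.] [ 428.9 -232.1   93. ] 607 ((425.12200927734375, -237.20758056640625), 12.965703964233398) [ 419.5056  -249.95303] [ 431.8274  -224.53665]
lid 0.59 [128. 330.] [ 445.4 -228.7   93. ] 1926 ((470.88751220703125, -238.37039184570312), 58.52576446533203) [ 431.25183 -294.86322] [ 486.17853 -181.52701]
[-0.16827656  0.15928155 -2.32170045] [-0.06351915 -0.02086831 -0.01658582] [ 0.000e+00  0.000e+00  1.000e-04 -4.400e-03 -3.300e-03  1.924e-01]
```

View pics/w7.png

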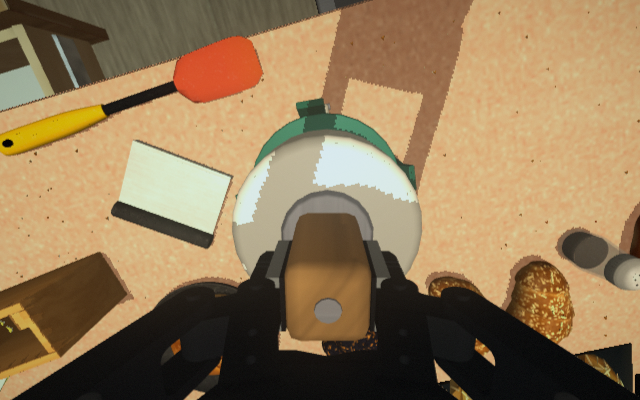

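The press hangs square above the lid, with the cup at (325,215) and the lid's edge visible behind it. Lowering with force feedback.

>>> carry_out --pt "0 0 0 -0.004 -0.004 0.07 1" --pt "0 0 0 -0.004 -0.004 0.14 1" --pt "0 0 0 -0.004 -0.004 0.18 1" --pt "0 0 0 -0.004 -0.004 0.2 1" --pt "0 0 0 -0.004 -0.004 0.2 1"

```text
clock: 19.1
eef_pos: [495.2, -245.9, 177.6]
tcp_rot: [3.141, -0.001, 2.876]
contact_force: [0.3, 0.1, -3.5]
opening: 0.36
grasp_force: 100.8
```

>>> carry_out --pt "0 0 0 0 0 0.004 1" --pt "0 0 0 0 0 0.008 1" --pt "0 0 0 0 0 0.012 1" --pt "0 0 0 0 0 0.016 1" --pt "0 0 0 0 0 0.016 1"

```text
clock: 19.73
eef_pos: [495.2, -245.9, 174.0]
tcp_rot: [3.142, -0.0, 2.876]
contact_force: [0.8, -0.7, -2.9]
opening: 0.361
grasp_force: 100.8
```

>>> carry_out --pt "0 0 0 0 0 0.003 1" --pt "0 0 0 0 0 0.006 1" --pt "0 0 0 0 0 0.009 1" --pt "0 0 0 0 0 0.012 1" --pt "0 0 0 0 0 0.012 1"

```text
clock: 20.35
eef_pos: [495.3, -246.0, 171.1]
tcp_rot: [3.142, 0.0, 2.876]
contact_force: [0.7, 0.1, -0.4]
opening: 0.365
grasp_force: 101.1
```

>>> carry_out --pt "0 0 0 0 0 0.003 1" --pt "0 0 0 0 0 0.006 1" --pt "0 0 0 0 0 0.009 1" --pt "0 0 0 0 0 0.009 1"

```text
clock: 20.85
eef_pos: [495.4, -246.0, 168.9]
tcp_rot: [-3.142, 0.0, 2.876]
contact_force: [0.1, 0.4, 2.7]
opening: 0.362
grasp_force: 101.3
```

>>> carry_out --pt "0 0 0 0 0 0.004 1" --pt "0 0 0 0 0 0.008 1" --pt "0 0 0 0 0 0.008 1"

```text
clock: 21.22
eef_pos: [495.6, -246.2, 167.2]
tcp_rot: [-3.141, 0.001, 2.876]
contact_force: [-1.1, -0.9, 6.2]
opening: 0.359
grasp_force: 101.6
```

>>> carry_out --pt "0 0 0 0 0 0.004 1" --pt "0 0 0 0 0 0.008 1" --pt "0 0 0 0 0 0.008 1"

```text
clock: 21.6
eef_pos: [495.8, -246.3, 165.4]
tcp_rot: [-3.141, 0.002, 2.876]
contact_force: [-0.6, -0.3, 7.9]
opening: 0.367
grasp_force: 101.8
```

>>> carry_out --pt "0 0 0 0 0 0.004 1" --pt "0 0 0 0 0 0.008 1" --pt "0 0 0 0 0 0.008 1"

```text
clock: 21.98
eef_pos: [496.1, -246.5, 163.7]
tcp_rot: [-3.141, 0.002, 2.876]
contact_force: [-0.5, -0.9, 9.5]
opening: 0.359
grasp_force: 102.0
```

>>> carry_out --pt "0 0 0 0 0 0.004 1" --pt "0 0 0 0 0 0.008 1" --pt "0 0 0 0 0 0.008 1"

```text
clock: 22.35
eef_pos: [496.3, -246.6, 162.0]
tcp_rot: [-3.141, 0.003, 2.876]
contact_force: [-0.7, 0.0, 10.4]
opening: 0.357
grasp_force: 102.2
```

>>> carry_out --pt "0 0 0 0 0 0.004 1" --pt "0 0 0 0 0 0.008 1" --pt "0 0 0 0 0 0.008 1"

```text
clock: 22.72
eef_pos: [495.1, -245.9, 158.3]
tcp_rot: [3.142, -0.0, 2.876]
contact_force: [1.2, 0.2, -1.7]
opening: 0.365
grasp_force: 101.0
```

The catches are spread and the lid is past their noses. Next is the seal.

>>> carry_out --pt "0 0 0 0 0 0.004 1" --pt "0 0 0 0 0 0.008 1" --pt "0 0 0 0 0 0.008 1"

```text
clock: 23.1
eef_pos: [495.2, -245.9, 156.9]
tcp_rot: [3.142, -0.0, 2.876]
contact_force: [-1.2, 0.2, 2.7]
opening: 0.358
grasp_force: 101.4
```

>>> carry_out --pt "0 0 0 0 0 0.004 1" --pt "0 0 0 0 0 0.008 1" --pt "0 0 0 0 0 0.008 1"

```text
clock: 23.48
eef_pos: [495.4, -245.9, 155.1]
tcp_rot: [3.142, 0.0, 2.876]
contact_force: [-0.9, 1.5, 6.3]
opening: 0.363
grasp_force: 102.0
```

>>> carry_out --pt "0 0 0 0 0 0.004 1" --pt "0 0 0 0 0 0.006 1" --pt "0 0 0 0 0 0.006 1"

```text
clock: 23.85
eef_pos: [495.4, -246.0, 153.9]
tcp_rot: [-3.142, 0.001, 2.876]
contact_force: [-1.7, 0.4, 9.3]
opening: 0.367
grasp_force: 102.2
```

>>> carry_out --pt "0 0 0 0 0 0.002 1" --pt "0 0 0 0 0 0.004 1" --pt "0 0 0 0 0 0.004 1"

```text
clock: 24.22
eef_pos: [495.5, -246.0, 153.1]
tcp_rot: [-3.142, 0.001, 2.876]
contact_force: [-2.9, 1.9, 10.9]
opening: 0.361
grasp_force: 102.4
```

>>> carry_out --pt "0 0 0 0 0 0.002 1" --pt "0 0 0 0 0 0.004 1" --pt "0 0 0 0 0 0.004 1"

```text
clock: 24.6
eef_pos: [495.5, -246.0, 152.0]
tcp_rot: [-3.142, 0.001, 2.876]
contact_force: [-2.4, 1.4, 8.6]
opening: 0.364
grasp_force: 102.1
```

The force dropped from 10.9 to 8.6 N, so at least some catches have clicked. I'll push a little more to be sure all four have.

>>> carry_out --pt "0 0 0 0 0 0.002 1" --pt "0 0 0 0 0 0.004 1" --pt "0 0 0 0 0 0.004 1"

```text
clock: 24.98
eef_pos: [495.5, -246.0, 151.2]
tcp_rot: [-3.142, 0.001, 2.876]
contact_force: [-2.3, 1.6, 12.1]
opening: 0.362
grasp_force: 102.1
```

>>> carry_out --pt "0 0 0 0 0 0.002 1" --pt "0 0 0 0 0 0.004 1" --pt "0 0 0 0 0 0.004 1"

```text
clock: 25.35
eef_pos: [495.6, -246.0, 150.4]
tcp_rot: [-3.142, 0.001, 2.876]
contact_force: [-2.6, 1.2, 14.4]
opening: 0.366
grasp_force: 102.5
```

>>> carry_out --pt "0 0 0 0 0 0.002 1" --pt "0 0 0 0 0 0.004 1" --pt "0 0 0 0 0 0.004 1"

```text
clock: 25.72
eef_pos: [495.7, -246.1, 149.7]
tcp_rot: [-3.142, 0.001, 2.876]
contact_force: [-3.3, 2.1, 17.1]
opening: 0.362
grasp_force: 103.1
```

The push is now about 20 N with the force rising steadily, so the lid is home. Lifting off and carrying the press back.

>>> carry_out --pt "0 0 0 0 0 -0.02 1" --pt "0 0 0 0 0 -0.08 1" --pt "0 0 0 0 0 -0.18 1" --pt "0 0 0 0 0 -0.28 1" --pt "0 0 0 0 0 -0.32 1" --pt "0 0 0 0 0 -0.32 1"

```text
clock: 26.48
eef_pos: [495.4, -246.0, 228.6]
tcp_rot: [-3.141, 0.001, 2.876]
contact_force: [-0.4, -0.5, -3.3]
opening: 0.361
grasp_force: 100.7
```

>>> carry_out --pt "0 0 0 0.05 0.2 0 1" --pt "0 0 0 0.1 0.4 0 1" --pt "0 0 0 0.137 0.522 0 1"

```text
clock: 26.85
eef_pos: [495.4, -108.9, 226.9]
tcp_rot: [3.141, -0.002, 2.877]
contact_force: [0.8, -0.4, -3.0]
opening: 0.364
grasp_force: 101.3
```

>>> carry_out --pt "0 0 0 0.05 0.2 0 1" --pt "0 0 0 0.1 0.38 0 1" --pt "0 0 0 0.13 0.49 0 1" --pt "0 0 0 0.137 0.522 0 1" --pt "0 0 0 0.137 0.522 0 1"

```text
clock: 27.48
eef_pos: [497.2, 23.8, 227.6]
tcp_rot: [-3.141, -0.001, 2.877]
contact_force: [0.3, -0.8, -3.2]
opening: 0.365
grasp_force: 101.3
```

>>> carry_out --pt "0 0 0 0 0 0.2 1" --pt "0 0 0 0 0 0.4 1" --pt "0 0 0 0 0 0.52 1" --pt "0 0 0 0 0 0.57 1" --pt "0 0 0 0 0 0.58 1" --pt "0 0 0 0 0 0.58 1"

```text
clock: 28.22
eef_pos: [498.5, 23.6, 84.2]
tcp_rot: [3.141, 0.002, 2.876]
contact_force: [0.1, 0.8, -2.0]
opening: 0.361
grasp_force: 101.3
```

>>> carry_out --pt "0 0 0 0 0 0.005 1" --pt "0 0 0 0 0 0.01 1" --pt "0 0 0 0 0 0.01 1"

```text
clock: 28.6
eef_pos: [497.7, 24.0, 81.0]
tcp_rot: [3.141, 0.0, 2.876]
contact_force: [-0.9, -0.3, -3.7]
opening: 0.361
grasp_force: 101.3
```

>>> carry_out --pt "0 0 0 0 0 0.004 1" --pt "0 0 0 0 0 0.008 1" --pt "0 0 0 0 0 0.008 1"

```text
clock: 28.98
eef_pos: [497.7, 23.9, 79.2]
tcp_rot: [-3.142, 0.0, 2.876]
contact_force: [-1.7, -1.4, 3.5]
opening: 0.362
grasp_force: 102.2
```

>>> carry_out --pt "0 0 0 0 0 0 0" --pt "0 0 0 0 0 0 -0.4" --pt "0 0 0 0 0 0 -0.4" --pt "0 0 0 0 0 -0.1 -0.4" --pt "0 0 0 0 0 -0.35 -0.4" --pt "0 0 0 0 0 -0.6 -0.4" --pt "0 0 0 0 0 -0.62 -0.4"

```text
clock: 29.85
eef_pos: [500.3, 24.1, 238.5]
tcp_rot: [3.139, 0.008, 2.876]
contact_force: [-0.2, 0.8, -0.9]
opening: 0.698
grasp_force: 0.0
```

>>> carry_out --pt "0 0 0 -0.22 -0.84 0 -0.4" --pt "0 0 0 -0.22 -0.84 0 -0.4" --pt "0 0 0 -0.22 -0.84 0 -0.4" --pt "0 0 0 -0.22 -0.84 0 -0.4" --pt "0 0 0 -0.22 -0.84 0 -0.4" --pt "0 0 0 -0.22 -0.84 0 -0.4"

```text
clock: 30.6
eef_pos: [495.1, -192.5, 233.0]
tcp_rot: [3.141, -0.002, 2.876]
contact_force: [-0.4, 0.8, -0.2]
opening: 0.699
grasp_force: 0.0
```

Run:
```python
from h import *
im,c=look('lid',78); look('press',50); look('catch_0',95)
y,x=map(int,w2pix(c,(495,-245,80)));print(y,x)
a=im[max(0,y-75):y+75,max(0,x-100):x+100,::-1];b=im[:150,440:640,::-1]
cv2.imwrite('pics/w8.png',np.hstack([cv2.resize(a,(400,300),interpolation=3),cv2.resize(b,(400,300),interpolation=3)]))
```

```text
30.65 [ 495.23710604 -192.16249526  233.17215287] [ 3.14113858e+00 -1.22525885e-03  2.87676663e+00]
lid 0.84 [196. 274.] [ 493.3 -243.4   78. ] 13826 ((495.3647155761719, -245.77615356445312), 64.57379150390625) [ 432.01758 -308.7469 ] [ 558.44794 -181.67458]
30.75 [ 495.54343186 -192.02814033  233.55959098] [ 3.14136947e+00 -4.81102113e-04  2.87765296e+00]
press 0.71 [119. 540.] [493.2  18.3  50. ] 12734 ((499.37164306640625, 23.16426658630371), 74.16812133789062) [441.32068  -48.706333] [549.2479   96.38785]
30.85 [ 495.67556313 -192.23028117  233.75879285] [ 3.14150699e+00 -9.80951842e-05  2.87766409e+00]
catch_0 0.95 [214. 195.] [ 488.1 -313.3   95. ] 611 ((486.98541259765625, -311.6078186035156), 16.49394989013672) [ 474.07755 -323.60822] [ 500.38956 -299.8924 ]
catch_0 0.9 [124. 254.] [ 427.1 -237.3   95. ] 473 ((424.7635498046875, -234.87109375), 15.40224552154541) [ 419.52368 -250.0147 ] [ 433.9321  -219.73354]
198 272
```

View pics/w8.png

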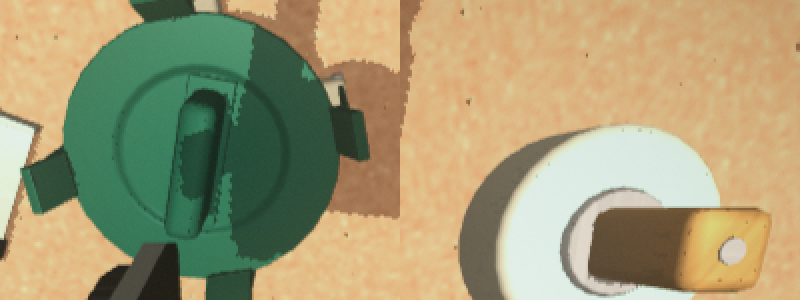

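The lid sits inside the catches. Its radius fits at the seated height (64.6 mm) and the noses overlap its edge. The press stands upright on the worktop.

```bash
python3 -c "
from rig import r
print(r.sign_off())"
```

```text
the job is handed in; nothing more can be done
None
```

I handed the job in at about 31 s: the lid is pressed home at about 20 N, the press is back upright on the worktop, and the final close-up showed the visible catches over the lid's edge. The judging result was not reported back.

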